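# Close up a printing block in the galley

### The job

With the fingers only, and picking nothing up, push the wood-mounted printing block along the steel galley into the corner where the closed end meets the long wall farther from the robot, square and snug against both walls. In the same way slide up the piece of wood furniture that is as long as the block is wide, so that it lies snugly along the block's foot (its side towards the galley's open end), with one end against that same long wall. Leave the short piece and everything else where it lies.

Things in the scene. Friction and masses are not known exactly. Their poses are not given: they have to be found in the camera images.
- galley: Shallow steel tray; it does not move. Inside 240 mm (its x) by 320 mm (its y); floor 2 mm thick; three walls 3 mm thick, tops 18 mm above the bench. Closed end at y = +160 mm (robot's left), open end at y = -160. Inner faces of the long walls: x = +120 (farther from the robot) and x = -120. Origin: centre of the inside area, at bench height, z up; turned up to 0.22 rad either way.
- galley_corner (a point): The inside corner on the galley floor (2 mm above the bench) where the closed end meets the far long wall; axes as the galley's: x points through the far long wall, y through the closed end.
- block: Printing block: brown wood base with a grey engraved metal plate on top, 84 mm (its x) by 63 mm (its y) by 23 mm high, 0.17 to 0.35 kg, loose on the galley floor. Origin: centre of its underside. Starts in the middle part of the galley, turned up to 0.3 rad from the galley's axes.
- furniture: The wanted furniture: plain pale wood bar 84 mm long (its x), 21 mm wide (its y), 16 mm high, 0.05 to 0.08 kg, loose on the galley floor towards the open end, lying roughly across the galley. Origin: centre of its underside.
- short_piece: Wood furniture of the same section, only 42 mm long (its x), 21 mm wide, 16 mm high, loose beside the wanted one (either may be the one nearer the far wall). To be left. Origin: centre of its underside.
- quoin: Dark steel wedge quoin 16 x 42 (its y) x 16 mm high, loose in the galley by the near long wall. To be left. Origin: centre of its underside.
- composing_stick: Steel composing stick 200 mm (its x) x 52 mm, 21 mm high, loose on the bench past the galley's open end. To be left. Origin: centre of its underside.
- planer: Pale maple planer block 85 x 150 (its y) x 38 mm high, loose on the bench beyond the far long wall. To be left. Origin: centre of its underside.
- ink_tin: Round steel ink tin, 90 mm across, 56 mm high, loose on the bench beyond the far long wall. To be left. Origin: centre of its underside.
- quoin_key: Dark steel T-shaped quoin key, 94 mm long (its x), crossbar 70 mm, 11 mm high, lying loose on the bench past the closed end. To be left. Origin: on the bench, near the middle of the shank.
- mallet: Wooden mallet lying on the bench to the right: head 62 x 110 x 62 mm high, handle 190 mm to its -x. To be left. Origin: centre of the head's underside.
There are look-alikes about, which are no part of the job. What is meant by the block is not orange or turquoise, and is the larger of those in its own colour.

How it is judged:
By the outcome, as a careful person would: the job done as asked, in the order asked, and still so for the second after the job is handed in, with the robot touching nothing.
It also fails if it takes over 72 s, if anything falls off the work surface, if the arm or the gripper's body presses on something with over 40 N, if the wrist force passes 120 N, or if a joint passes its speed limit or range.

### The arm

A 7-joint arm with a two-finger parallel gripper is mounted at the origin on the work surface. World frame = base frame: x ahead of the robot, y to its left, z up, the work surface at z = 0. Lengths are in m, angles in rad, forces in N, time in s.
With the tool pointing down it reaches from about 0.4 to 0.85 m from the base axis. Payload 10.4 kg.
Tool frame: the origin (TCP) lies between the finger pads; the fingertips stand 11 mm ahead of it and the grasp point (between the pads) lies 8 mm behind it (r.tcp_to_tips is the distance from the TCP to the fingertips, in m); z points along the fingers, y is the line along which they close (so a half turn about z gives the same grasp; the last joint's range is limited). The gripper opens to 87 mm and grips with 3 to 60 N. Pads are 19 mm wide; open, the fingers measure 117 mm over their backs; the gripper's body (75 mm by 190 mm) begins 51 mm behind the grasp point.
Start: joints at [1.151, 0.332, -0.065, 1.46, 0.022, 1.35, -0.088], TCP at [0.242, -0.576, 0.234] pointing down, gripper open.
Joint ranges: [-2.6, 2.6], [-0.5, 2.12], [-1.47, 1.34], [0.16, 2.42], [-1.27, 4.41], [0.06, 2.06], [-2.6, 2.6]. Speed limits (rad/s): [2.22, 2.22, 2.79, 2.79, 3.14, 3.14, 3.14].

### API

Orientations are given as a unit quaternion [x, y, z, w].
In Python, from bench import r gives the robot as it stands. The module is installed in compiled form; this text tells all that it offers.
- The arm moves only by the shell command python3 -m crank 'ROWS' [FORCE]. ROWS is JSON, a list of rows, each an object of numbers: "claw": the closure, from -1 (fully open) to 1 (shut); "dx", "dy", "dz": the shift along the tool's x, y, z each as a share of 3 cm, from -1 to 1; "ax", "ay", "az": the turn, a rotation vector about the tool's x, y, z each as a share of 6 degrees, from -1 to 1. A call has 1 to 8 rows; each row shifts and turns the commanded pose from where the row before left it, along the tool's axes as they then stand; what a row does not reach is not made up. A row lasts 1/12 s, in which the tool goes at most 41.7 mm and 7.16 degrees, less where a joint would pass 70% of its speed; a pose out of reach is approached as far as the arm can. A call with a number of a shift or a turn outside -1 to 1 is refused whole. A call with a gripper value outside its range is refused whole. The fingers move at their own pace and stop on an object; FORCE is the grip in N (left out, the last holds). Time passes only in rows, so rows that do not move let the fingers close. It gives the time, the measured TCP pose, the force, the opening and the grip force at its end, in the units of the state.
- r.read_state(): the state, without advancing time (a new reading comes with each control period).
- r.camera(name): name is "scene" or "top" or "wrist"; returns a dict with "color" (420x560x3 uint8, red, green, blue), "mtx" (3x3 intrinsics, pixels), "R" (3x3) and "t" (3): a world point X has camera coordinates R X + t; the wrist camera has in their place "hand_eye" (4x4, takes a point from camera to tool coordinates, whose origin is the TCP and whose axes are the flange's). Camera axes: x right, y down, z forward; pixel columns grow to the right and rows downward; lengths in m; the calibration is good to about 2 mm. The wrist camera is an equidistant fisheye: a pixel r from the principal point sees the ray r / f radians off the axis. A picture is of the moment at which its call begins: read the wrist's pose just before it. There is no depth.
- r.close_job(): hands the job in; it is judged then, once.
The state is a dict: "time": time; "joint_positions": joint angles; "joint_vel": joint speeds; "joint_torque": joint torques, N m; "ee_pos": TCP position; "eef_rot": TCP orientation; "ft_force": force on the tool from outside, world axes, zero at the start; "torque": the same for the moment, N m; "width": finger opening in m; "grip_force": force on a finger pad.
Only numpy, scipy, OpenCV 4.12 (cv2) and the standard library are available. Lean on these libraries where they do the work, as an engineer would, in place of code of your own. Each camera call takes 0.05 s, during which the arm holds its last target. There are 200 camera calls.

## Working session

There is one attempt and no reset: what is moved stays moved. The work goes in short steps, Python scripts to look and compute and a shell command to move; the robot and the scene stay as the last step left them, time stands still between calls to the robot, and variables do not carry over. Pictures are saved under pics/ and viewed, at most 10 in all, crops included, and the job is handed in when it is done.

```bash
mkdir -p pics
python3 - <<'E'
from bench import r
import cv2
s=r.read_state();print({k:s[k] for k in('time','ee_pos','eef_rot','width')})
for n in('scene','top'):
    c=r.camera(n);cv2.imwrite(f'pics/{n}0.png',cv2.cvtColor(c['color'],cv2.COLOR_RGB2BGR));print(n,c['mtx'],c['R'],c['t'])
E
```

```text
{'time': 0.0, 'ee_pos': array([ 0.24140963, -0.57609059,  0.23275115]), 'eef_rot': array([ 9.80377880e-01,  1.97126134e-01, -1.50654200e-04, -6.91243117e-04]), 'width': 0.08708262262868585}
scene [[450.43143775   0.         276.89206449]
 [  0.         450.43143775 208.6544464 ]
 [  0.           0.           1.        ]] [[-0.61396516  0.78932381 -0.00383446]
 [ 0.49194901  0.37884809 -0.78387518]
 [-0.61727867 -0.4831584  -0.6209066 ]] [ 0.42503049 -0.20787245  1.2811781 ]
top [[405.62922369   0.         280.65013853]
 [  0.         405.62922369 198.91999834]
 [  0.           0.           1.        ]] [[-0.01681285 -0.99983509  0.00686396]
 [-0.98764125  0.01553713 -0.15595947]
 [ 0.15582711 -0.00940125 -0.98773961]] [-0.08413993  0.55526253  0.78941964]
```

View pics/top0.png

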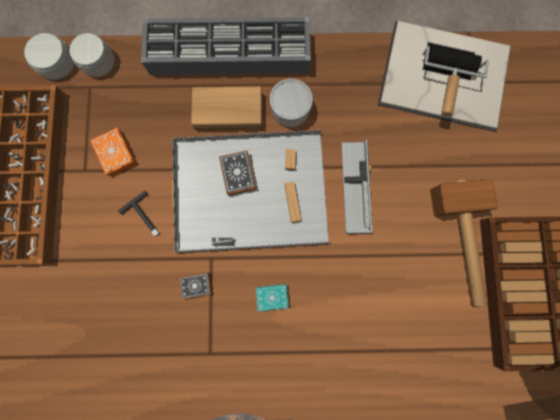

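View pics/scene0.png

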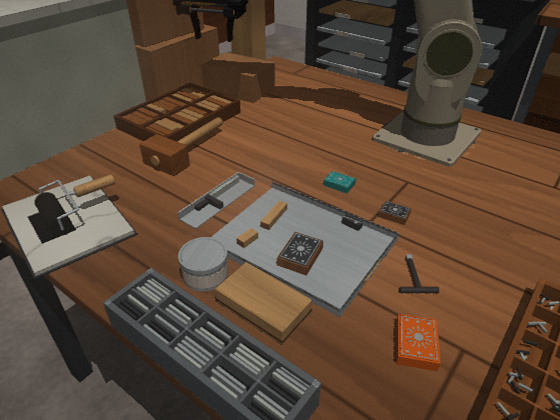

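Top view: galley corners are about (175,139), (321,133), (328,243) and (178,250). The closed end is on the left and the far wall at the top. Block candidates:
- Brown/black block in the galley at (238,172)
- Small dark block on the bench at (195,286)
- Orange at (112,152)
- Turquoise at (272,298)

The galley one fits, being brown and the larger of its colour. The furniture is the long bar at (292,201) and the short piece is at (291,159). I'll confirm in an enlarged crop.

Run:
```python
import cv2
im=cv2.imread('pics/top0.png')[122:262,160:340]
cv2.imwrite('pics/crop0.png',cv2.resize(im,None,fx=4.4,fy=4.2,interpolation=cv2.INTER_CUBIC) if 0 else cv2.resize(im,None,fx=4,fy=4,interpolation=cv2.INTER_CUBIC))
```

```text
(no output)
```

View pics/crop0.png

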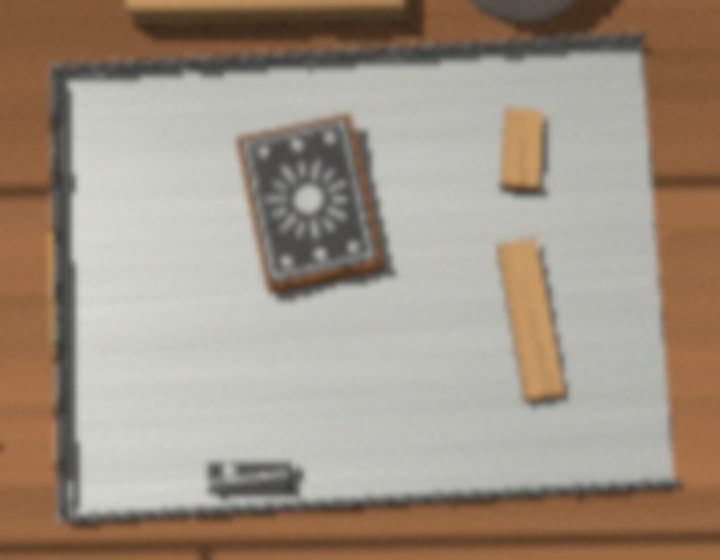

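The crop confirms it. The brown-based block with the dark engraved plate has its top corners at (237,136), (350,114), (384,262) and (270,283). The long bar is at (500–565, 240–402), the short one at (502–545, 108–190) and the quoin at (255,478).

```bash
cat > h.py <<'E'
import numpy as np
from bench import r
def ray(c,uv,z):
    d=np.linalg.inv(c['mtx'])@np.array([uv[0],uv[1],1.]); R=np.array(c['R']);t=np.array(c['t'])
    o=-R.T@t; d=R.T@d; return (o+d*(z-o[2])/d[2])
def crop(u,v,s=4,x0=160,y0=122): return ((u+.5)/s-.5+x0,(v+.5)/s-.5+y0)
E
python3 - <<'E'
from h import *
np.set_printoptions(precision=4,suppress=True)
c=r.camera('top')
W=lambda pts,z:np.array([ray(c,crop(*p),z)[:2] for p in pts])
far=W([(70,82),(300,69),(640,51)],.002); end=W([(70,82),(72,280),(78,512)],.002); open_=W([(645,50),(660,270),(676,484)],.002)
print('far',far,'end',end,'open',open_)
fartop=W([(60,66),(345,52),(643,37)],.018);neartop=W([(66,520),(370,503),(678,485)],.018);endtop=W([(55,70),(60,515)],.018)
print('fartop outer',fartop,'neartop outer',neartop,endtop)
B=W([(237,136),(350,114),(384,262),(270,283)],.025);print('B',B,np.linalg.norm(np.roll(B,-1,0)-B,axis=1))
F=W([(499,243),(535,239),(565,397),(527,402)],.018);print('F',F,np.linalg.norm(np.roll(F,-1,0)-F,axis=1))
S=W([(505,108),(545,109),(542,189),(502,187)],.018);print('S',S,np.linalg.norm(np.roll(S,-1,0)-S,axis=1))
th=np.mean([np.arctan2(*(q:=(p[0]-p[-1]))[::-1])-np.pi/2 for p in (far,fartop,neartop)]);
print('th',[np.arctan2(p[0][1]-p[-1][1],p[0][0]-p[-1][0])-np.pi/2 for p in (far,fartop,neartop)],[np.arctan2(p[0][1]-p[-1][1],p[0][0]-p[-1][0]) for p in(end,open_)],th)
Rg=np.array([[np.cos(th),-np.sin(th)],[np.sin(th),np.cos(th)]])
C=far[0]@Rg; # galley axes coords
for n,p in dict(far=far,end=end,open=open_,fartop=fartop,neartop=neartop,endtop=endtop,B=B,F=F,S=S).items(): print(n,p@Rg)
E
```

```text
far [[ 0.6907  0.1324]
 [ 0.6963  0.0058]
 [ 0.7038 -0.1824]] end [[0.6907 0.1324]
 [0.5799 0.1288]
 [0.4553 0.1228]] open [[ 0.7044 -0.1851]
 [ 0.5804 -0.1893]
 [ 0.4648 -0.1939]]
fartop outer [[ 0.6948  0.134 ]
 [ 0.7004 -0.0203]
 [ 0.7066 -0.1824]] neartop outer [[ 0.4507  0.1251]
 [ 0.4569 -0.0324]
 [ 0.4635 -0.1929]] [[0.6926 0.1366]
 [0.4534 0.1282]]
B [[ 0.6524  0.037 ]
 [ 0.6637 -0.0234]
 [ 0.5828 -0.041 ]
 [ 0.5725  0.0191]] [0.0614 0.0827 0.0609 0.0819]
F [[ 0.5935 -0.102 ]
 [ 0.5954 -0.1212]
 [ 0.5105 -0.1351]
 [ 0.5082 -0.1151]] [0.0193 0.086  0.0202 0.0863]
S [[ 0.6678 -0.1066]
 [ 0.6669 -0.1282]
 [ 0.6226 -0.1255]
 [ 0.6241 -0.1041]] [0.0216 0.0443 0.0215 0.0438]
th [np.float64(0.04174204208364407), np.float64(0.03708069315263729), np.float64(0.04027411845524376)] [np.float64(0.0408016348953227), np.float64(0.03648938480943246)] 0.03969895123050837
far [[ 0.6954  0.1049]
 [ 0.6959 -0.0218]
 [ 0.696  -0.2101]]
end [[0.6954 0.1049]
 [0.5845 0.1057]
 [0.4598 0.1046]]
open [[ 0.6965 -0.213 ]
 [ 0.5725 -0.2122]
 [ 0.4568 -0.2122]]
fartop [[ 0.6996  0.1063]
 [ 0.6991 -0.0481]
 [ 0.6988 -0.2103]]
neartop [[ 0.4553  0.1071]
 [ 0.4552 -0.0505]
 [ 0.4555 -0.2112]]
endtop [[0.6975 0.109 ]
 [0.4581 0.1101]]
B [[ 0.6534  0.011 ]
 [ 0.6622 -0.0497]
 [ 0.5807 -0.0641]
 [ 0.5728 -0.0037]]
F [[ 0.589  -0.1254]
 [ 0.5901 -0.1447]
 [ 0.5048 -0.1553]
 [ 0.5032 -0.1352]]
S [[ 0.663  -0.133 ]
 [ 0.6613 -0.1545]
 [ 0.6172 -0.1502]
 [ 0.6194 -0.1288]]
```

```bash
cat >> h.py <<'E'
th=0.0397
Rg=np.array([[np.cos(th),-np.sin(th)],[np.sin(th),np.cos(th)]])
O=np.array([.577,-.0533])
def w2g(p): return (np.asarray(p)[...,:2]@Rg-O)*1000
def go(gx=None,gy=None,z=None,yaw=None):
    "units of dx,dy,dz from the present pose at yaw (rel. galley, deg), az units to turn first"
    from scipy.spatial.transform import Rotation as Ro
    s=r.read_state();p=np.array(s['ee_pos']);M=Ro.from_quat(s['eef_rot']).as_matrix()
    y0=np.degrees(np.arctan2(M[1,0],M[0,0])-th); g=w2g(p)
    print('t %.2f g %s z %.4f yaw %.2f tilt %s F %s w %.4f'%(s['time'],g.round(1),p[2],y0,M[:2,2].round(4),np.round(s['ft_force'],1),s['width']))
    if gx is None: return
    yaw=y0 if yaw is None else yaw
    d=np.array([gx,gy])-g; a=np.radians(yaw)
    print('az %.2f dx %.2f dy %.2f dz %.2f'%((y0-yaw)/6,(d@[np.cos(a),np.sin(a)])/30,(d@[np.sin(a),-np.cos(a)])/30,(p[2]-(z if z else p[2]))*1000/30))
E
python3 -c "
from h import *
go(-32,24,.10,0)"
```

```text
t 0.15 g [-358.6 -532. ] z 0.2330 yaw 20.46 tilt [-0.0005  0.0009] F [ 0.4 -0.8  0.4] w 0.0871
az 3.41 dx 10.89 dy -18.53 dz 4.43
```

```bash
python3 -m crank '[{"az":0.85,"claw":0.4},{"az":0.85,"claw":0.4},{"az":0.85,"claw":0.4},{"az":0.86,"claw":0.4},{"claw":0.4,"dx":0.5,"dy":-0.85},{"claw":0.4,"dx":0.5,"dy":-0.85},{"claw":0.4,"dx":0.5,"dy":-0.85},{"claw":0.4,"dx":0.5,"dy":-0.85}]' 20
python3 -m crank '[{"claw":0.4,"dx":0.5,"dy":-0.85},{"claw":0.4,"dx":0.5,"dy":-0.85},{"claw":0.4,"dx":0.5,"dy":-0.85},{"claw":0.4,"dx":0.5,"dy":-0.85},{"claw":0.4,"dx":0.5,"dy":-0.85},{"claw":0.4,"dx":0.5,"dy":-0.85},{"claw":0.4,"dx":0.5,"dy":-0.85},{"claw":0.4,"dx":0.5,"dy":-0.85}]'
python3 -m crank '[{"claw":0.4,"dx":0.5,"dy":-0.85},{"claw":0.4,"dx":0.5,"dy":-0.85},{"claw":0.4,"dx":0.5,"dy":-0.85},{"claw":0.4,"dx":0.5,"dy":-0.85},{"claw":0.4,"dx":0.5,"dy":-0.85},{"claw":0.4,"dx":0.5,"dy":-0.85},{"claw":0.4}]'
python3 -c "
from h import *
go(-32,24,.10,0)"
```

```text
t 0.15 g [-358.6 -532. ] z 0.2330 yaw 20.46 tilt [-0.0005  0.0009] F [ 0.4 -0.8  0.4] w 0.0871
az 3.41 dx 10.89 dy -18.53 dz 4.43invalid input at $[0]: expected keys claw, dx, dy, dz, ax, ay, az
invalid input at $[0]: expected keys claw, dx, dy, dz, ax, ay, az
invalid input at $[0]: expected keys claw, dx, dy, dz, ax, ay, az
```

```bash
python3 -m crank '[{"claw":0.4,"dx":0,"dy":0,"dz":0,"ax":0,"ay":0,"az":0.85},{"claw":0.4,"dx":0,"dy":0,"dz":0,"ax":0,"ay":0,"az":0.85},{"claw":0.4,"dx":0,"dy":0,"dz":0,"ax":0,"ay":0,"az":0.85},{"claw":0.4,"dx":0,"dy":0,"dz":0,"ax":0,"ay":0,"az":0.86},{"claw":0.4,"dx":0.5,"dy":-0.85,"dz":0,"ax":0,"ay":0,"az":0},{"claw":0.4,"dx":0.5,"dy":-0.85,"dz":0,"ax":0,"ay":0,"az":0},{"claw":0.4,"dx":0.5,"dy":-0.85,"dz":0,"ax":0,"ay":0,"az":0},{"claw":0.4,"dx":0.5,"dy":-0.85,"dz":0,"ax":0,"ay":0,"az":0}]' 20
python3 -m crank '[{"claw":0.4,"dx":0.5,"dy":-0.85,"dz":0,"ax":0,"ay":0,"az":0},{"claw":0.4,"dx":0.5,"dy":-0.85,"dz":0,"ax":0,"ay":0,"az":0},{"claw":0.4,"dx":0.5,"dy":-0.85,"dz":0,"ax":0,"ay":0,"az":0},{"claw":0.4,"dx":0.5,"dy":-0.85,"dz":0,"ax":0,"ay":0,"az":0},{"claw":0.4,"dx":0.5,"dy":-0.85,"dz":0,"ax":0,"ay":0,"az":0},{"claw":0.4,"dx":0.5,"dy":-0.85,"dz":0,"ax":0,"ay":0,"az":0},{"claw":0.4,"dx":0.5,"dy":-0.85,"dz":0,"ax":0,"ay":0,"az":0},{"claw":0.4,"dx":0.5,"dy":-0.85,"dz":0,"ax":0,"ay":0,"az":0}]'
python3 -m crank '[{"claw":0.4,"dx":0.5,"dy":-0.85,"dz":0,"ax":0,"ay":0,"az":0},{"claw":0.4,"dx":0.5,"dy":-0.85,"dz":0,"ax":0,"ay":0,"az":0},{"claw":0.4,"dx":0.5,"dy":-0.85,"dz":0,"ax":0,"ay":0,"az":0},{"claw":0.4,"dx":0.5,"dy":-0.85,"dz":0,"ax":0,"ay":0,"az":0},{"claw":0.4,"dx":0.5,"dy":-0.85,"dz":0,"ax":0,"ay":0,"az":0},{"claw":0.4,"dx":0.5,"dy":-0.85,"dz":0,"ax":0,"ay":0,"az":0},{"claw":0.4,"dx":0,"dy":0,"dz":0,"ax":0,"ay":0,"az":0}]'
python3 -c "
from h import *
go(-32,24,.10,0)"
```

```text
time: 0.82
ee_pos: [0.2978, -0.4708, 0.2332]
eef_rot: [1.0, 0.02, -0.0, -0.0]
ft_force: [0.6, 0.0, 0.7]
width: 0.0413
grip_force: 0.0
time: 1.48
ee_pos: [0.4096, -0.2621, 0.2335]
eef_rot: [1.0, 0.02, -0.0, 0.0]
ft_force: [-0.1, 0.2, 0.3]
width: 0.0259
grip_force: 0.0
time: 2.07
ee_pos: [0.4951, -0.101, 0.2336]
eef_rot: [1.0, 0.024, 0.001, -0.001]
ft_force: [-1.3, 0.7, -0.3]
width: 0.0257
grip_force: 0.0
t 2.07 g [-86.3 -67.2] z 0.2336 yaw 0.43 tilt [0.001  0.0021] F [-1.3  0.7 -0.3] w 0.0257
az 0.07 dx 1.81 dy -3.04 dz 4.45
```

```bash
python3 -m crank '[{"claw":0.4,"dx":0.5,"dy":-0.8,"dz":0.8,"ax":0,"ay":0,"az":0},{"claw":0.4,"dx":0.5,"dy":-0.8,"dz":0.9,"ax":0,"ay":0,"az":0},{"claw":0.4,"dx":0.5,"dy":-0.8,"dz":0.9,"ax":0,"ay":0,"az":0},{"claw":0.4,"dx":0.3,"dy":-0.6,"dz":0.9,"ax":0,"ay":0,"az":0},{"claw":0.4,"dx":0,"dy":0,"dz":0.9,"ax":0,"ay":0,"az":0},{"claw":0.4,"dx":0,"dy":0,"dz":0,"ax":0,"ay":0,"az":0},{"claw":0.4,"dx":0,"dy":0,"dz":0,"ax":0,"ay":0,"az":0}]'
python3 - <<'E'
from h import *
import cv2
go(-32,24,.018,0)
cv2.imwrite('pics/w1.png',cv2.cvtColor(r.camera('wrist')['color'],cv2.COLOR_RGB2BGR))
E
```

```text
time: 2.65
ee_pos: [0.5425, -0.0154, 0.1008]
eef_rot: [1.0, 0.02, -0.002, -0.0]
ft_force: [0.6, -0.6, -0.1]
width: 0.0261
grip_force: 0.0
t 2.65 g [-35.6  16.3] z 0.1008 yaw 0.00 tilt [-0.0031  0.0001] F [ 0.6 -0.6 -0.1] w 0.0261
az 0.00 dx 0.12 dy -0.26 dz 2.76
```

View pics/w1.png

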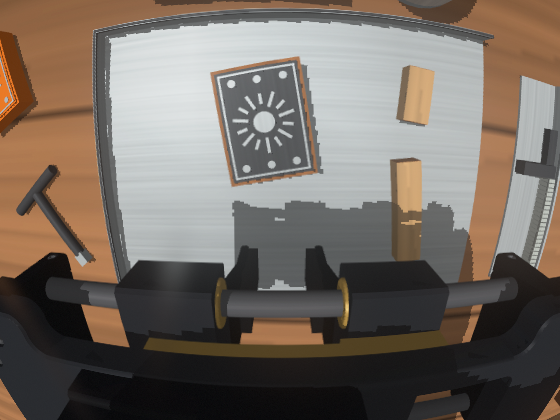

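The wrist view shows the block ahead at (265,120) with the fingers at (245,265) and (320,265), clear of it. Next I lower and push towards the far wall.

```bash
python3 -m crank '[{"claw":0.4,"dx":0.12,"dy":-0.26,"dz":0.7,"ax":0,"ay":0,"az":0},{"claw":0.4,"dx":0,"dy":0,"dz":0.8,"ax":0,"ay":0,"az":0},{"claw":0.4,"dx":0,"dy":0,"dz":0.8,"ax":0,"ay":0,"az":0},{"claw":0.4,"dx":0,"dy":0,"dz":0.45,"ax":0,"ay":0,"az":0},{"claw":0.4,"dx":0.2,"dy":0,"dz":0,"ax":0,"ay":0,"az":0},{"claw":0.4,"dx":0.2,"dy":0,"dz":0,"ax":0,"ay":0,"az":0},{"claw":0.4,"dx":0.2,"dy":0,"dz":0,"ax":0,"ay":0,"az":0},{"claw":0.4,"dx":0.2,"dy":0,"dz":0,"ax":0,"ay":0,"az":0}]'
python3 -m crank '[{"claw":0.4,"dx":0.15,"dy":0,"dz":0,"ax":0,"ay":0,"az":0},{"claw":0.4,"dx":0.15,"dy":0,"dz":0,"ax":0,"ay":0,"az":0},{"claw":0.4,"dx":0.15,"dy":0,"dz":0,"ax":0,"ay":0,"az":0},{"claw":0.4,"dx":0.15,"dy":0,"dz":0,"ax":0,"ay":0,"az":0}]'
python3 -c "
from h import *
go(20,24,.018,0)"
```

```text
time: 3.37
ee_pos: [0.5725, -0.0062, 0.0208]
eef_rot: [1.0, 0.02, 0.001, 0.0]
ft_force: [-1.9, 1.7, 1.3]
width: 0.026
grip_force: 1.1
time: 3.7
ee_pos: [0.5892, -0.0055, 0.0193]
eef_rot: [1.0, 0.02, -0.0, 0.0]
ft_force: [-2.7, -0.0, 2.4]
width: 0.0261
grip_force: 1.4
t 3.70 g [11.5 24.5] z 0.0193 yaw -0.00 tilt [-0.0001 -0.0002] F [-2.7 -0.   2.4] w 0.0261
az -0.00 dx 0.28 dy 0.02 dz 0.04
```

```bash
python3 -m crank '[{"claw":0.4,"dx":0.12,"dy":0,"dz":0,"ax":0,"ay":0,"az":0},{"claw":0.4,"dx":0.12,"dy":0,"dz":0,"ax":0,"ay":0,"az":0},{"claw":0.4,"dx":0.1,"dy":0,"dz":0,"ax":0,"ay":0,"az":0},{"claw":0.4,"dx":0.05,"dy":0,"dz":0,"ax":0,"ay":0,"az":0}]'
python3 -m crank '[{"claw":0.4,"dx":0.05,"dy":0,"dz":0,"ax":0,"ay":0,"az":0},{"claw":0.4,"dx":0.05,"dy":0,"dz":0,"ax":0,"ay":0,"az":0}]'
python3 -m crank '[{"claw":0.4,"dx":0.05,"dy":0,"dz":0,"ax":0,"ay":0,"az":0},{"claw":0.4,"dx":0,"dy":0,"dz":0,"ax":0,"ay":0,"az":0}]'
python3 -c "
from h import *
go(26.5,24,.018,0)"
```

```text
time: 4.03
ee_pos: [0.6008, -0.005, 0.019]
eef_rot: [1.0, 0.02, 0.0, 0.0]
ft_force: [-2.1, -0.1, 2.0]
width: 0.0262
grip_force: 1.4
time: 4.2
ee_pos: [0.6034, -0.0049, 0.019]
eef_rot: [1.0, 0.02, -0.0, 0.0]
ft_force: [-6.9, -0.8, 2.4]
width: 0.0263
grip_force: 4.2
time: 4.37
ee_pos: [0.6035, -0.0049, 0.0188]
eef_rot: [1.0, 0.02, -0.002, 0.0]
ft_force: [-11.3, -0.2, 8.2]
width: 0.0262
grip_force: 5.2
t 4.37 g [25.8 24.4] z 0.0188 yaw 0.00 tilt [-0.0036 -0.0006] F [-11.3  -0.2   8.2] w 0.0262
az 0.00 dx 0.02 dy 0.01 dz 0.03
```

```bash
python3 -m crank '[{"claw":0.4,"dx":-0.3,"dy":0,"dz":0,"ax":0,"ay":0,"az":0},{"claw":0.17,"dx":0,"dy":0,"dz":-0.7,"ax":0,"ay":0,"az":0},{"claw":0.17,"dx":0,"dy":0,"dz":-0.8,"ax":0,"ay":0,"az":0},{"claw":0.17,"dx":0,"dy":0.5,"dz":-0.8,"ax":0,"ay":0,"az":0},{"claw":0.17,"dx":0.7,"dy":0.5,"dz":0,"ax":0,"ay":0,"az":0},{"claw":0.17,"dx":0.7,"dy":0.5,"dz":0,"ax":0,"ay":0,"az":0},{"claw":0.17,"dx":0.6,"dy":0.3,"dz":0,"ax":0,"ay":0,"az":0},{"claw":0.17,"dx":0,"dy":0,"dz":0,"ax":0,"ay":0,"az":-1}]'
python3 -m crank '[{"claw":0.17,"dx":0,"dy":0,"dz":0,"ax":0,"ay":0,"az":-1},{"claw":0.17,"dx":0,"dy":0,"dz":0,"ax":0,"ay":0,"az":-1},{"claw":0.17,"dx":0,"dy":0,"dz":0,"ax":0,"ay":0,"az":-1},{"claw":0.17,"dx":0,"dy":0,"dz":0,"ax":0,"ay":0,"az":-1},{"claw":0.17,"dx":0,"dy":0,"dz":0,"ax":0,"ay":0,"az":-1},{"claw":0.17,"dx":0,"dy":0,"dz":0,"ax":0,"ay":0,"az":-1},{"claw":0.17,"dx":0,"dy":0,"dz":0,"ax":0,"ay":0,"az":-1},{"claw":0.17,"dx":0,"dy":0,"dz":0,"ax":0,"ay":0,"az":-1}]'
python3 -m crank '[{"claw":0.17,"dx":0,"dy":0,"dz":0,"ax":0,"ay":0,"az":-1},{"claw":0.17,"dx":0,"dy":0,"dz":0,"ax":0,"ay":0,"az":-1},{"claw":0.17,"dx":0,"dy":0,"dz":0,"ax":0,"ay":0,"az":-1},{"claw":0.17,"dx":0,"dy":0,"dz":0,"ax":0,"ay":0,"az":-1},{"claw":0.17,"dx":0,"dy":0,"dz":0,"ax":0,"ay":0,"az":-1},{"claw":0.17,"dx":0,"dy":0,"dz":0,"ax":0,"ay":0,"az":-1},{"claw":0.17,"dx":0,"dy":0,"dz":0,"ax":0,"ay":0,"az":0}]'
python3 - <<'E'
from h import *
import cv2
go(78,-30,.018,90)
cv2.imwrite('pics/w2.png',cv2.cvtColor(r.camera('wrist')['color'],cv2.COLOR_RGB2BGR))
E
```

```text
time: 5.03
ee_pos: [0.6607, -0.0598, 0.0882]
eef_rot: [0.998, 0.07, 0.001, 0.001]
ft_force: [0.2, 0.4, -0.7]
width: 0.0362
grip_force: 0.0
time: 5.7
ee_pos: [0.6582, -0.0567, 0.0881]
eef_rot: [0.881, 0.474, 0.001, 0.0]
ft_force: [0.1, -0.3, -0.2]
width: 0.0363
grip_force: 0.0
time: 6.28
ee_pos: [0.6581, -0.0569, 0.088]
eef_rot: [0.691, 0.723, 0.0, 0.0]
ft_force: [-0.1, 0.5, 0.3]
width: 0.0358
grip_force: 0.0
t 6.28 g [ 78.4 -29.7] z 0.0880 yaw 90.27 tilt [0.0009 0.0001] F [-0.1  0.5  0.3] w 0.0358
az 0.05 dx -0.01 dy -0.01 dz 2.33
```

View pics/w2.png

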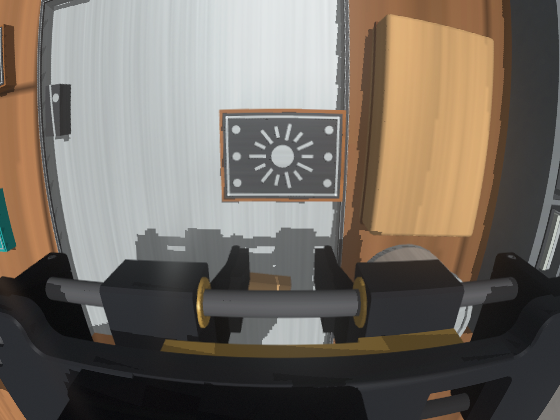

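Wrist view: the block lies square along the far wall, at (220–345, 110–202), and the fingers are behind its foot. Next I lower and push towards the closed end.

```bash
python3 -m crank '[{"claw":0.17,"dx":0,"dy":0,"dz":0.6,"ax":0,"ay":0,"az":0.05},{"claw":0.17,"dx":0,"dy":0,"dz":0.7,"ax":0,"ay":0,"az":0},{"claw":0.17,"dx":0,"dy":0,"dz":0.7,"ax":0,"ay":0,"az":0},{"claw":0.17,"dx":0,"dy":0,"dz":0.3,"ax":0,"ay":0,"az":0},{"claw":0.17,"dx":0.2,"dy":0,"dz":0,"ax":0,"ay":0,"az":0},{"claw":0.17,"dx":0.2,"dy":0,"dz":0,"ax":0,"ay":0,"az":0},{"claw":0.17,"dx":0.2,"dy":0,"dz":0,"ax":0,"ay":0,"az":0},{"claw":0.17,"dx":0.2,"dy":0,"dz":0,"ax":0,"ay":0,"az":0}]'
python3 -m crank '[{"claw":0.17,"dx":0.2,"dy":0,"dz":0,"ax":0,"ay":0,"az":0},{"claw":0.17,"dx":0.2,"dy":0,"dz":0,"ax":0,"ay":0,"az":0},{"claw":0.17,"dx":0.2,"dy":0,"dz":0,"ax":0,"ay":0,"az":0},{"claw":0.17,"dx":0.2,"dy":0,"dz":0,"ax":0,"ay":0,"az":0},{"claw":0.17,"dx":0.2,"dy":0,"dz":0,"ax":0,"ay":0,"az":0},{"claw":0.17,"dx":0.2,"dy":0,"dz":0,"ax":0,"ay":0,"az":0}]'
python3 -c "
from h import *
go(78,87.5,.018,90)"
```

```text
time: 7.0
ee_pos: [0.6579, -0.0319, 0.0205]
eef_rot: [0.695, 0.719, 0.001, 0.001]
ft_force: [-0.8, -2.7, 0.2]
width: 0.0364
grip_force: 1.2
time: 7.5
ee_pos: [0.6561, 0.0039, 0.0192]
eef_rot: [0.695, 0.719, 0.0, 0.0]
ft_force: [0.3, -2.8, 2.0]
width: 0.0363
grip_force: 1.5
t 7.50 g [78.7 31.1] z 0.0192 yaw 89.70 tilt [ 0.0003 -0.    ] F [ 0.3 -2.8  2. ] w 0.0363
az -0.05 dx 1.88 dy -0.02 dz 0.04
```

```bash
python3 -m crank '[{"claw":0.17,"dx":0.2,"dy":0,"dz":0,"ax":0,"ay":0,"az":0},{"claw":0.17,"dx":0.2,"dy":0,"dz":0,"ax":0,"ay":0,"az":-0.05},{"claw":0.17,"dx":0.2,"dy":0,"dz":0,"ax":0,"ay":0,"az":0},{"claw":0.17,"dx":0.2,"dy":0,"dz":0,"ax":0,"ay":0,"az":0},{"claw":0.17,"dx":0.2,"dy":0,"dz":0,"ax":0,"ay":0,"az":0},{"claw":0.17,"dx":0.2,"dy":0,"dz":0,"ax":0,"ay":0,"az":0},{"claw":0.17,"dx":0.2,"dy":0,"dz":0,"ax":0,"ay":0,"az":0},{"claw":0.17,"dx":0.15,"dy":0,"dz":0,"ax":0,"ay":0,"az":0}]'
python3 -m crank '[{"claw":0.17,"dx":0.1,"dy":0,"dz":0,"ax":0,"ay":0,"az":0},{"claw":0.17,"dx":0.06,"dy":0,"dz":0,"ax":0,"ay":0,"az":0},{"claw":0.17,"dx":0.05,"dy":0,"dz":0,"ax":0,"ay":0,"az":0}]'
python3 -m crank '[{"claw":0.17,"dx":0.05,"dy":0,"dz":0,"ax":0,"ay":0,"az":0},{"claw":0.17,"dx":0,"dy":0,"dz":0,"ax":0,"ay":0,"az":0}]'
python3 -c "
from h import *
go(78,87.5,.018,90)"
```

```text
time: 8.17
ee_pos: [0.6541, 0.0507, 0.019]
eef_rot: [0.693, 0.721, 0.0, -0.0]
ft_force: [0.0, -2.6, 2.3]
width: 0.0364
grip_force: 1.5
time: 8.42
ee_pos: [0.654, 0.056, 0.0191]
eef_rot: [0.693, 0.721, -0.0, 0.0]
ft_force: [-0.2, -3.8, 3.3]
width: 0.036
grip_force: 1.6
time: 8.58
ee_pos: [0.6539, 0.0577, 0.019]
eef_rot: [0.693, 0.721, 0.0, -0.0]
ft_force: [0.5, -2.3, 0.9]
width: 0.0364
grip_force: 0.8
t 8.58 g [78.7 85. ] z 0.0190 yaw 90.00 tilt [0.0001 0.0002] F [ 0.5 -2.3  0.9] w 0.0364
az 0.00 dx 0.08 dy -0.02 dz 0.03
```

```bash
python3 -m crank '[{"claw":0.17,"dx":0.06,"dy":0,"dz":0,"ax":0,"ay":0,"az":0},{"claw":0.17,"dx":0,"dy":0,"dz":0,"ax":0,"ay":0,"az":0}]'
python3 -m crank '[{"claw":0.17,"dx":0.06,"dy":0,"dz":0,"ax":0,"ay":0,"az":0},{"claw":0.17,"dx":0,"dy":0,"dz":0,"ax":0,"ay":0,"az":0}]'
python3 -m crank '[{"claw":0.17,"dx":0.05,"dy":0,"dz":0,"ax":0,"ay":0,"az":0},{"claw":0.17,"dx":0,"dy":0,"dz":0,"ax":0,"ay":0,"az":0}]'
python3 -c "
from h import *
go(78,87.5,.018,90)"
```

```text
time: 8.75
ee_pos: [0.6538, 0.0597, 0.019]
eef_rot: [0.693, 0.721, 0.0, -0.0]
ft_force: [-0.0, -2.3, 0.7]
width: 0.0359
grip_force: 1.0
time: 8.92
ee_pos: [0.6537, 0.0616, 0.019]
eef_rot: [0.693, 0.721, 0.0, -0.0]
ft_force: [0.8, -1.6, 1.1]
width: 0.0362
grip_force: 0.9
time: 9.08
ee_pos: [0.6537, 0.0618, 0.0189]
eef_rot: [0.693, 0.721, -0.001, 0.0]
ft_force: [0.2, -4.9, 2.2]
width: 0.0361
grip_force: 2.4
t 9.08 g [78.7 89.1] z 0.0189 yaw 89.98 tilt [-0.0002 -0.0014] F [ 0.2 -4.9  2.2] w 0.0361
az -0.00 dx -0.05 dy -0.02 dz 0.03
```

```bash
python3 -m crank '[{"claw":0.17,"dx":0.06,"dy":0,"dz":0,"ax":0,"ay":0,"az":0},{"claw":0.17,"dx":0,"dy":0,"dz":0,"ax":0,"ay":0,"az":0},{"claw":0.17,"dx":0,"dy":0,"dz":0,"ax":0,"ay":0,"az":0}]'
python3 -m crank '[{"claw":0.17,"dx":-0.3,"dy":0,"dz":0,"ax":0,"ay":0,"az":0},{"claw":0.17,"dx":-0.3,"dy":0,"dz":0,"ax":0,"ay":0,"az":0},{"claw":0.17,"dx":0,"dy":0,"dz":-0.8,"ax":0,"ay":0,"az":0},{"claw":0.17,"dx":0,"dy":0,"dz":-0.8,"ax":0,"ay":0,"az":0},{"claw":0.17,"dx":-0.8,"dy":0,"dz":-0.8,"ax":0,"ay":0,"az":0},{"claw":0.17,"dx":-0.8,"dy":0,"dz":0,"ax":0,"ay":0,"az":0},{"claw":0.17,"dx":0,"dy":0,"dz":0,"ax":0,"ay":0,"az":0}]'
python3 - <<'E'
from h import *
import cv2
go(78,0,.018,90)
c=r.camera('wrist');print(c['mtx'],c['hand_eye'])
cv2.imwrite('pics/w3.png',cv2.resize(cv2.cvtColor(c['color'],cv2.COLOR_RGB2BGR)[40:240,160:400],None,fx=3,fy=3,interpolation=cv2.INTER_CUBIC))
E
```

```text
time: 9.33
ee_pos: [0.6537, 0.0618, 0.0189]
eef_rot: [0.693, 0.72, -0.001, 0.001]
ft_force: [-0.7, -8.1, 2.5]
width: 0.0361
grip_force: 4.5
time: 9.92
ee_pos: [0.6576, -0.0079, 0.0923]
eef_rot: [0.695, 0.719, -0.0, 0.002]
ft_force: [0.2, -1.9, -1.0]
width: 0.0361
grip_force: 0.0
t 9.92 g [79.8 19.3] z 0.0923 yaw 89.65 tilt [ 0.0026 -0.0028] F [ 0.2 -1.9 -1. ] w 0.0361
az -0.06 dx -0.64 dy -0.06 dz 2.48
[[325.1922621    0.         281.33097821]
 [  0.         325.1922621  210.04866626]
 [  0.           0.           1.        ]] [[-8.51999649e-04 -9.55996068e-01 -2.93378241e-01  8.17062405e-02]
 [ 9.99999637e-01 -8.12767402e-04 -2.55632110e-04 -7.13972561e-04]
 [ 5.93502107e-06 -2.93378352e-01  9.55996413e-01 -1.52160797e-01]
 [ 0.00000000e+00  0.00000000e+00  0.00000000e+00  1.00000000e+00]]
```

View pics/w3.png

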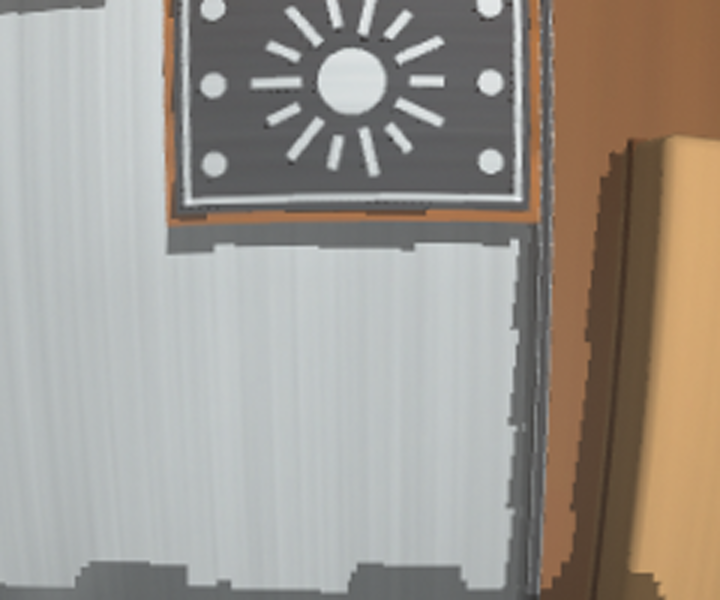

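The crop shows the block's near foot corner at (170,220) and its far end flush with the wall at (538,220), so it's square. Now the furniture: I'll get behind it towards the open end.

```bash
python3 -m crank '[{"claw":0.17,"dx":-0.9,"dy":-0.73,"dz":0,"ax":0,"ay":0,"az":-0.06},{"claw":0.17,"dx":-0.9,"dy":-0.73,"dz":0,"ax":0,"ay":0,"az":0},{"claw":0.17,"dx":-0.9,"dy":-0.73,"dz":0,"ax":0,"ay":0,"az":0},{"claw":0.17,"dx":-0.9,"dy":-0.73,"dz":0,"ax":0,"ay":0,"az":0},{"claw":0.17,"dx":-0.9,"dy":-0.73,"dz":0,"ax":0,"ay":0,"az":0},{"claw":0.17,"dx":0,"dy":0,"dz":0.4,"ax":0,"ay":0,"az":0},{"claw":0.17,"dx":0,"dy":0,"dz":0,"ax":0,"ay":0,"az":0},{"claw":0.17,"dx":0,"dy":0,"dz":0,"ax":0,"ay":0,"az":0}]'
python3 - <<'E'
from h import *
import cv2
go(-30,-121,.0165,90)
im=r.camera('top')['color'];cv2.imwrite('pics/t2.png',cv2.resize(cv2.cvtColor(im,cv2.COLOR_RGB2BGR)[122:262,160:340],None,fx=4,fy=4,interpolation=cv2.INTER_CUBIC))
cv2.imwrite('pics/w4.png',cv2.cvtColor(r.camera('wrist')['color'],cv2.COLOR_RGB2BGR))
E
```

```text
time: 10.63
ee_pos: [0.5526, -0.1402, 0.0786]
eef_rot: [0.69, 0.723, 0.0, -0.001]
ft_force: [-0.4, -0.0, -0.4]
width: 0.0363
grip_force: 0.0
t 10.63 g [ -30.4 -108.8] z 0.0786 yaw 90.40 tilt [-0.0008  0.0014] F [-0.4 -0.  -0.4] w 0.0363
az 0.07 dx -0.41 dy 0.01 dz 2.07
```

View pics/w4.png

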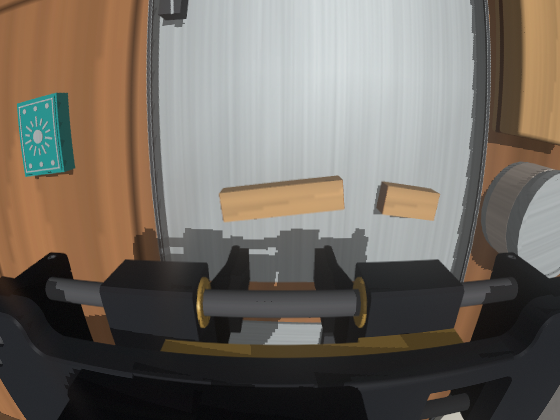

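Wrist view: the furniture at (220–345, 178–220) is centred in front of the fingers, and the short piece at (408,202) is clear to the right.

```bash
python3 -m crank '[{"claw":0.17,"dx":-0.41,"dy":0,"dz":0.2,"ax":0,"ay":0,"az":0.07},{"claw":0.17,"dx":0,"dy":0,"dz":0.7,"ax":0,"ay":0,"az":0},{"claw":0.17,"dx":0,"dy":0,"dz":0.7,"ax":0,"ay":0,"az":0},{"claw":0.17,"dx":0,"dy":0,"dz":0.47,"ax":0,"ay":0,"az":0},{"claw":0.17,"dx":0.1,"dy":0,"dz":0,"ax":0,"ay":0,"az":0},{"claw":0.17,"dx":0.2,"dy":0,"dz":0,"ax":0,"ay":0,"az":0},{"claw":0.17,"dx":0.2,"dy":0,"dz":0,"ax":0,"ay":0,"az":0},{"claw":0.17,"dx":0.2,"dy":0,"dz":0,"ax":0,"ay":0,"az":0}]'
python3 -m crank '[{"claw":0.17,"dx":0.2,"dy":0,"dz":0,"ax":0,"ay":0,"az":0},{"claw":0.17,"dx":0.2,"dy":0,"dz":0,"ax":0,"ay":0,"az":0},{"claw":0.17,"dx":0.2,"dy":0,"dz":0,"ax":0,"ay":0,"az":0},{"claw":0.17,"dx":0.2,"dy":0,"dz":0,"ax":0,"ay":0,"az":0},{"claw":0.17,"dx":0.2,"dy":0,"dz":0,"ax":0,"ay":0,"az":0},{"claw":0.17,"dx":0.2,"dy":0,"dz":0,"ax":0,"ay":0,"az":0},{"claw":0.17,"dx":0.2,"dy":0,"dz":0,"ax":0,"ay":0,"az":0}]'
python3 -m crank '[{"claw":0.17,"dx":0.2,"dy":0,"dz":0,"ax":0,"ay":0,"az":0},{"claw":0.17,"dx":0.2,"dy":0,"dz":0,"ax":0,"ay":0,"az":0},{"claw":0.17,"dx":0.15,"dy":0,"dz":0,"ax":0,"ay":0,"az":0},{"claw":0.17,"dx":0.1,"dy":0,"dz":0,"ax":0,"ay":0,"az":0},{"claw":0.17,"dx":0,"dy":0,"dz":0,"ax":0,"ay":0,"az":0}]'
python3 -c "
from h import *
go(-30,-40,.0165,90)"
```

```text
time: 11.4
ee_pos: [0.553, -0.1316, 0.0174]
eef_rot: [0.693, 0.721, 0.0, 0.0]
ft_force: [0.9, -0.3, 0.1]
width: 0.0361
grip_force: 0.1
time: 11.98
ee_pos: [0.551, -0.0901, 0.017]
eef_rot: [0.693, 0.721, -0.0, 0.0]
ft_force: [0.5, -0.6, 0.3]
width: 0.0361
grip_force: 0.3
time: 12.4
ee_pos: [0.5502, -0.0702, 0.017]
eef_rot: [0.693, 0.721, 0.0, -0.0]
ft_force: [-0.5, 0.8, -0.2]
width: 0.036
grip_force: 0.0
t 12.40 g [-30.  -38.7] z 0.0170 yaw 90.00 tilt [-0.      0.0003] F [-0.5  0.8 -0.2] w 0.0360
az -0.00 dx -0.04 dy -0.00 dz 0.02
```

```bash
python3 -m crank '[{"claw":0.17,"dx":-0.4,"dy":0,"dz":0,"ax":0,"ay":0,"az":0},{"claw":1,"dx":0,"dy":0,"dz":-0.8,"ax":0,"ay":0,"az":0},{"claw":1,"dx":0,"dy":0,"dz":-0.8,"ax":0,"ay":0,"az":0},{"claw":1,"dx":0.5,"dy":-0.7,"dz":-0.4,"ax":0,"ay":0,"az":0},{"claw":1,"dx":0.5,"dy":-0.7,"dz":0,"ax":0,"ay":0,"az":0},{"claw":1,"dx":0.1,"dy":-0.7,"dz":0,"ax":0,"ay":0,"az":0},{"claw":1,"dx":0,"dy":0,"dz":0,"ax":0,"ay":0,"az":1},{"claw":1,"dx":0,"dy":0,"dz":0,"ax":0,"ay":0,"az":1}]'
python3 -m crank '[{"claw":1,"dx":0,"dy":0,"dz":0,"ax":0,"ay":0,"az":1},{"claw":1,"dx":0,"dy":0,"dz":0,"ax":0,"ay":0,"az":1},{"claw":1,"dx":0,"dy":0,"dz":0,"ax":0,"ay":0,"az":1},{"claw":1,"dx":0,"dy":0,"dz":0,"ax":0,"ay":0,"az":1},{"claw":1,"dx":0,"dy":0,"dz":0,"ax":0,"ay":0,"az":1},{"claw":1,"dx":0,"dy":0,"dz":0,"ax":0,"ay":0,"az":1},{"claw":1,"dx":0,"dy":0,"dz":0,"ax":0,"ay":0,"az":1},{"claw":1,"dx":0,"dy":0,"dz":0,"ax":0,"ay":0,"az":1}]'
python3 -m crank '[{"claw":1,"dx":0,"dy":0,"dz":0,"ax":0,"ay":0,"az":1},{"claw":1,"dx":0,"dy":0,"dz":0,"ax":0,"ay":0,"az":1},{"claw":1,"dx":0,"dy":0,"dz":0,"ax":0,"ay":0,"az":1},{"claw":1,"dx":0,"dy":0,"dz":0,"ax":0,"ay":0,"az":1},{"claw":1,"dx":0,"dy":0,"dz":0,"ax":0,"ay":0,"az":1},{"claw":1,"dx":0,"dy":0,"dz":0,"ax":0,"ay":0,"az":0},{"claw":1,"dx":0,"dy":0,"dz":0,"ax":0,"ay":0,"az":0}]'
python3 - <<'E'
from h import *
import cv2
go(-94,-19,.0165,0)
im=r.camera('wrist')['color'];cv2.imwrite('pics/w5.png',cv2.cvtColor(im,cv2.COLOR_RGB2BGR))
E
```

```text
time: 13.07
ee_pos: [0.4856, -0.0542, 0.0771]
eef_rot: [0.767, 0.642, -0.001, 0.001]
ft_force: [0.5, -0.4, 0.5]
width: 0.0023
grip_force: 0.0
time: 13.73
ee_pos: [0.4866, -0.054, 0.077]
eef_rot: [0.962, 0.274, 0.0, 0.0]
ft_force: [-0.6, -0.8, 0.1]
width: 0.0006
grip_force: 0.0
time: 14.32
ee_pos: [0.4866, -0.0535, 0.077]
eef_rot: [1.0, 0.021, 0.0, 0.0]
ft_force: [0.0, 0.4, -0.7]
width: 0.0006
grip_force: 0.0
t 14.32 g [-92.9 -19.5] z 0.0770 yaw 0.08 tilt [ 0.0001 -0.0003] F [ 0.   0.4 -0.7] w 0.0006
az 0.01 dx -0.04 dy -0.02 dz 2.02
```

View pics/w5.png

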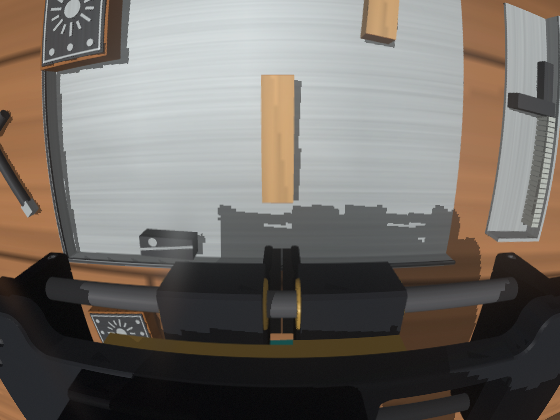

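The view shows the furniture straight ahead at (262–294, 75–203), about 2 mm to the left of the fingers, with the quoin at (168,243) clear. Next I push it endways to the far wall.

```bash
python3 -m crank '[{"claw":1,"dx":-0.02,"dy":-0.08,"dz":0.65,"ax":0,"ay":0,"az":0.01},{"claw":1,"dx":0,"dy":0,"dz":0.7,"ax":0,"ay":0,"az":0},{"claw":1,"dx":0,"dy":0,"dz":0.65,"ax":0,"ay":0,"az":0},{"claw":1,"dx":0.15,"dy":0,"dz":0,"ax":0,"ay":0,"az":0},{"claw":1,"dx":0.2,"dy":0,"dz":0,"ax":0,"ay":0,"az":0},{"claw":1,"dx":0.2,"dy":0,"dz":0,"ax":0,"ay":0,"az":0},{"claw":1,"dx":0.2,"dy":0,"dz":0,"ax":0,"ay":0,"az":0},{"claw":1,"dx":0.2,"dy":0,"dz":0,"ax":0,"ay":0,"az":0}]'
python3 -m crank '[{"claw":1,"dx":0.2,"dy":0,"dz":0,"ax":0,"ay":0,"az":0},{"claw":1,"dx":0.2,"dy":0,"dz":0,"ax":0,"ay":0,"az":0},{"claw":1,"dx":0.2,"dy":0,"dz":0,"ax":0,"ay":0,"az":0},{"claw":1,"dx":0.2,"dy":0,"dz":0,"ax":0,"ay":0,"az":0},{"claw":1,"dx":0.2,"dy":0,"dz":0,"ax":0,"ay":0,"az":0},{"claw":1,"dx":0.2,"dy":0,"dz":0,"ax":0,"ay":0,"az":0},{"claw":1,"dx":0.2,"dy":0,"dz":0,"ax":0,"ay":0,"az":0},{"claw":1,"dx":0.2,"dy":0,"dz":0,"ax":0,"ay":0,"az":0}]'
python3 -c "
from h import *
go(26.5,-17,.0165,0)"
```

```text
time: 15.03
ee_pos: [0.5154, -0.0493, 0.0175]
eef_rot: [1.0, 0.019, 0.0, 0.0]
ft_force: [-0.7, 0.4, 1.3]
width: 0.0005
grip_force: 0.3
time: 15.7
ee_pos: [0.5629, -0.0473, 0.0169]
eef_rot: [1.0, 0.019, 0.0, 0.0]
ft_force: [-0.6, 0.8, 1.4]
width: 0.0
grip_force: 0.3
t 15.70 g [-16.5 -16.3] z 0.0169 yaw -0.12 tilt [ 0.     -0.0001] F [-0.6  0.8  1.4] w 0.0000
az -0.02 dx 1.43 dy 0.02 dz 0.01
```

```bash
python3 -m crank '[{"claw":1,"dx":0.2,"dy":0,"dz":0,"ax":0,"ay":0,"az":0},{"claw":1,"dx":0.2,"dy":0,"dz":0,"ax":0,"ay":0,"az":0},{"claw":1,"dx":0.2,"dy":0,"dz":0,"ax":0,"ay":0,"az":0},{"claw":1,"dx":0.2,"dy":0,"dz":0,"ax":0,"ay":0,"az":0},{"claw":1,"dx":0.2,"dy":0,"dz":0,"ax":0,"ay":0,"az":0},{"claw":1,"dx":0.15,"dy":0,"dz":0,"ax":0,"ay":0,"az":0},{"claw":1,"dx":0.08,"dy":0,"dz":0,"ax":0,"ay":0,"az":0}]'
python3 -m crank '[{"claw":1,"dx":0.05,"dy":0,"dz":0,"ax":0,"ay":0,"az":0},{"claw":1,"dx":0.05,"dy":0,"dz":0,"ax":0,"ay":0,"az":0},{"claw":1,"dx":0.05,"dy":0,"dz":0,"ax":0,"ay":0,"az":0}]'
python3 -m crank '[{"claw":1,"dx":0.05,"dy":0,"dz":0,"ax":0,"ay":0,"az":0},{"claw":1,"dx":0,"dy":0,"dz":0,"ax":0,"ay":0,"az":0}]'
python3 -c "
from h import *
go(26.5,-17,.0165,0)"
```

```text
time: 16.28
ee_pos: [0.5998, -0.0459, 0.0169]
eef_rot: [1.0, 0.019, 0.0, -0.0]
ft_force: [-0.7, 0.5, -0.0]
width: 0.0003
grip_force: 0.3
time: 16.53
ee_pos: [0.6036, -0.0458, 0.0169]
eef_rot: [1.0, 0.019, -0.0, 0.0]
ft_force: [0.8, -1.2, 0.2]
width: 0.0004
grip_force: 0.1
time: 16.7
ee_pos: [0.6051, -0.0458, 0.0169]
eef_rot: [1.0, 0.019, -0.0, 0.0]
ft_force: [0.3, -0.8, -0.5]
width: 0.0002
grip_force: 0.3
t 16.70 g [ 25.8 -16.5] z 0.0169 yaw -0.12 tilt [-0.0003 -0.0001] F [ 0.3 -0.8 -0.5] w 0.0002
az -0.02 dx 0.02 dy 0.02 dz 0.01
```

```bash
python3 -m crank '[{"claw":1,"dx":0.05,"dy":0,"dz":0,"ax":0,"ay":0,"az":0},{"claw":1,"dx":0,"dy":0,"dz":0,"ax":0,"ay":0,"az":0}]'
python3 -m crank '[{"claw":1,"dx":0.05,"dy":0,"dz":0,"ax":0,"ay":0,"az":0},{"claw":1,"dx":0,"dy":0,"dz":0,"ax":0,"ay":0,"az":0}]'
python3 -c "
from h import *
go(26.5,-17,.0165,0)"
```

```text
time: 16.87
ee_pos: [0.6052, -0.0458, 0.0167]
eef_rot: [1.0, 0.019, -0.002, 0.0]
ft_force: [-8.2, -0.1, 6.5]
width: 0.0003
grip_force: 3.9
time: 17.03
ee_pos: [0.6054, -0.0458, 0.0166]
eef_rot: [1.0, 0.019, -0.003, 0.0]
ft_force: [-15.2, -1.0, 12.2]
width: 0.0002
grip_force: 7.4
t 17.03 g [ 26.1 -16.5] z 0.0166 yaw -0.12 tilt [-0.0063 -0.001 ] F [-15.2  -1.   12.2] w 0.0002
az -0.02 dx 0.01 dy 0.02 dz 0.00
```

```bash
python3 -m crank '[{"claw":1,"dx":-0.4,"dy":0,"dz":0,"ax":0,"ay":0,"az":0},{"claw":1,"dx":0,"dy":0,"dz":-0.7,"ax":0,"ay":0,"az":0},{"claw":0.17,"dx":0,"dy":0,"dz":-0.8,"ax":0,"ay":0,"az":0},{"claw":0.17,"dx":0.5,"dy":0.3,"dz":-0.5,"ax":0,"ay":0,"az":0},{"claw":0.17,"dx":0.8,"dy":0.4,"dz":0,"ax":0,"ay":0,"az":0},{"claw":0.17,"dx":0.8,"dy":0.28,"dz":0,"ax":0,"ay":0,"az":0},{"claw":0.17,"dx":0,"dy":0,"dz":0,"ax":0,"ay":0,"az":-1},{"claw":0.17,"dx":0,"dy":0,"dz":0,"ax":0,"ay":0,"az":-1}]'
python3 -m crank '[{"claw":0.17,"dx":0,"dy":0,"dz":0,"ax":0,"ay":0,"az":-1},{"claw":0.17,"dx":0,"dy":0,"dz":0,"ax":0,"ay":0,"az":-1},{"claw":0.17,"dx":0,"dy":0,"dz":0,"ax":0,"ay":0,"az":-1},{"claw":0.17,"dx":0,"dy":0,"dz":0,"ax":0,"ay":0,"az":-1},{"claw":0.17,"dx":0,"dy":0,"dz":0,"ax":0,"ay":0,"az":-1},{"claw":0.17,"dx":0,"dy":0,"dz":0,"ax":0,"ay":0,"az":-1},{"claw":0.17,"dx":0,"dy":0,"dz":0,"ax":0,"ay":0,"az":-1},{"claw":0.17,"dx":0,"dy":0,"dz":0,"ax":0,"ay":0,"az":-1}]'
python3 -m crank '[{"claw":0.17,"dx":0,"dy":0,"dz":0,"ax":0,"ay":0,"az":-1},{"claw":0.17,"dx":0,"dy":0,"dz":0,"ax":0,"ay":0,"az":-1},{"claw":0.17,"dx":0,"dy":0,"dz":0,"ax":0,"ay":0,"az":-1},{"claw":0.17,"dx":0,"dy":0,"dz":0,"ax":0,"ay":0,"az":-1},{"claw":0.17,"dx":0,"dy":0,"dz":0,"ax":0,"ay":0,"az":-1},{"claw":0.17,"dx":0,"dy":0,"dz":0,"ax":0,"ay":0,"az":0},{"claw":0.17,"dx":0,"dy":0,"dz":0,"ax":0,"ay":0,"az":0}]'
python3 - <<'E'
from h import *
import cv2
go(77,-46,.0165,90)
im=r.camera('wrist')['color'];cv2.imwrite('pics/w6.png',cv2.cvtColor(im,cv2.COLOR_RGB2BGR))
E
```

```text
time: 17.7
ee_pos: [0.6612, -0.0737, 0.0768]
eef_rot: [0.992, 0.125, 0.0, 0.0]
ft_force: [-0.6, 0.6, 0.1]
width: 0.0317
grip_force: 0.0
time: 18.37
ee_pos: [0.6603, -0.0732, 0.077]
eef_rot: [0.855, 0.518, 0.0, 0.0]
ft_force: [-0.3, -0.6, 0.7]
width: 0.036
grip_force: 0.0
time: 18.95
ee_pos: [0.6603, -0.0732, 0.0769]
eef_rot: [0.695, 0.719, 0.0, -0.0]
ft_force: [-1.2, 0.2, -0.6]
width: 0.0361
grip_force: 0.0
t 18.95 g [ 79.8 -46.1] z 0.0769 yaw 89.68 tilt [0.0002 0.0003] F [-1.2  0.2 -0.6] w 0.0361
az -0.05 dx 0.00 dy -0.09 dz 2.01
```

View pics/w6.png

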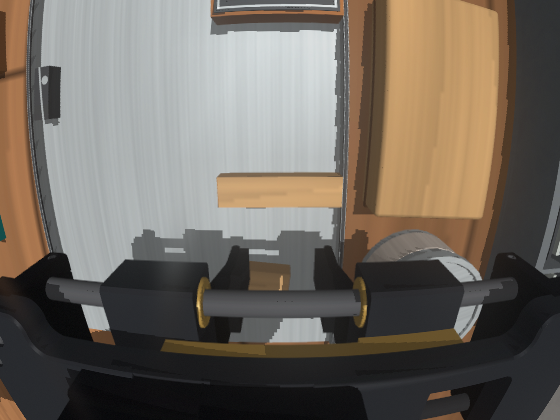

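The furniture, at (218–344, 173–208), is square and its end touches the far wall. Next I push it up to the block.

```bash
python3 -m crank '[{"claw":0.17,"dx":0,"dy":-0.09,"dz":0.65,"ax":0,"ay":0,"az":-0.05},{"claw":0.17,"dx":0,"dy":0,"dz":0.7,"ax":0,"ay":0,"az":0},{"claw":0.17,"dx":0,"dy":0,"dz":0.64,"ax":0,"ay":0,"az":0},{"claw":0.17,"dx":0.1,"dy":0,"dz":0,"ax":0,"ay":0,"az":0},{"claw":0.17,"dx":0.2,"dy":0,"dz":0,"ax":0,"ay":0,"az":0},{"claw":0.17,"dx":0.2,"dy":0,"dz":0,"ax":0,"ay":0,"az":0},{"claw":0.17,"dx":0.2,"dy":0,"dz":0,"ax":0,"ay":0,"az":0},{"claw":0.17,"dx":0.2,"dy":0,"dz":0,"ax":0,"ay":0,"az":0}]'
python3 -m crank '[{"claw":0.17,"dx":0.2,"dy":0,"dz":0,"ax":0,"ay":0,"az":0},{"claw":0.17,"dx":0.2,"dy":0,"dz":0,"ax":0,"ay":0,"az":0},{"claw":0.17,"dx":0.2,"dy":0,"dz":0,"ax":0,"ay":0,"az":0},{"claw":0.17,"dx":0.2,"dy":0,"dz":0,"ax":0,"ay":0,"az":0},{"claw":0.17,"dx":0.2,"dy":0,"dz":0,"ax":0,"ay":0,"az":0},{"claw":0.17,"dx":0.2,"dy":0,"dz":0,"ax":0,"ay":0,"az":0},{"claw":0.17,"dx":0.2,"dy":0,"dz":0,"ax":0,"ay":0,"az":0},{"claw":0.17,"dx":0.2,"dy":0,"dz":0,"ax":0,"ay":0,"az":0}]'
python3 -c "
from h import *
go(77,68,.0165,90)"
```

```text
time: 19.67
ee_pos: [0.6566, -0.0451, 0.018]
eef_rot: [0.692, 0.722, 0.0, 0.0]
ft_force: [0.8, -0.1, 0.2]
width: 0.0362
grip_force: 0.3
time: 20.33
ee_pos: [0.6543, 0.0023, 0.0173]
eef_rot: [0.692, 0.722, -0.0, 0.0]
ft_force: [0.1, -0.4, -0.0]
width: 0.0362
grip_force: 0.3
t 20.33 g [76.8 29.6] z 0.0173 yaw 90.18 tilt [ 0.     -0.0001] F [ 0.1 -0.4 -0. ] w 0.0362
az 0.03 dx 1.28 dy 0.01 dz 0.03
```

```bash
python3 -m crank '[{"claw":0.17,"dx":0.2,"dy":0,"dz":0,"ax":0,"ay":0,"az":0.03},{"claw":0.17,"dx":0.2,"dy":0,"dz":0,"ax":0,"ay":0,"az":0},{"claw":0.17,"dx":0.2,"dy":0,"dz":0,"ax":0,"ay":0,"az":0},{"claw":0.17,"dx":0.2,"dy":0,"dz":0,"ax":0,"ay":0,"az":0},{"claw":0.17,"dx":0.15,"dy":0,"dz":0,"ax":0,"ay":0,"az":0},{"claw":0.17,"dx":0.1,"dy":0,"dz":0,"ax":0,"ay":0,"az":0},{"claw":0.17,"dx":0.08,"dy":0,"dz":0,"ax":0,"ay":0,"az":0}]'
python3 -m crank '[{"claw":0.17,"dx":0.06,"dy":0,"dz":0,"ax":0,"ay":0,"az":0},{"claw":0.17,"dx":0.05,"dy":0,"dz":0,"ax":0,"ay":0,"az":0},{"claw":0.17,"dx":0.05,"dy":0,"dz":0,"ax":0,"ay":0,"az":0}]'
python3 -m crank '[{"claw":0.17,"dx":0.05,"dy":0,"dz":0,"ax":0,"ay":0,"az":0},{"claw":0.17,"dx":0,"dy":0,"dz":0,"ax":0,"ay":0,"az":0}]'
python3 -c "
from h import *
go(77,68,.0165,90)"
```

```text
time: 20.92
ee_pos: [0.6529, 0.036, 0.0172]
eef_rot: [0.693, 0.721, -0.0, 0.0]
ft_force: [0.1, -0.3, 0.1]
width: 0.0362
grip_force: 0.3
time: 21.17
ee_pos: [0.6528, 0.0402, 0.0172]
eef_rot: [0.693, 0.721, -0.0, 0.0]
ft_force: [0.6, -1.4, 0.6]
width: 0.0363
grip_force: 0.3
time: 21.33
ee_pos: [0.6528, 0.0407, 0.0172]
eef_rot: [0.693, 0.721, -0.001, 0.001]
ft_force: [-0.5, -4.5, 1.2]
width: 0.0362
grip_force: 2.1
t 21.33 g [76.9 68. ] z 0.0172 yaw 89.95 tilt [ 0.     -0.0017] F [-0.5 -4.5  1.2] w 0.0362
az -0.01 dx -0.00 dy 0.00 dz 0.02
```

```bash
python3 -m crank '[{"claw":0.17,"dx":0.06,"dy":0,"dz":0,"ax":0,"ay":0,"az":0},{"claw":0.17,"dx":0,"dy":0,"dz":0,"ax":0,"ay":0,"az":0},{"claw":0.17,"dx":0,"dy":0,"dz":0,"ax":0,"ay":0,"az":0}]'
python3 -m crank '[{"claw":0.17,"dx":-0.2,"dy":0,"dz":0,"ax":0,"ay":0,"az":0},{"claw":0.17,"dx":-0.3,"dy":0,"dz":0,"ax":0,"ay":0,"az":0},{"claw":0.17,"dx":0,"dy":0,"dz":-0.8,"ax":0,"ay":0,"az":0},{"claw":0.17,"dx":0,"dy":0,"dz":-0.9,"ax":0,"ay":0,"az":0},{"claw":0.17,"dx":-0.4,"dy":-0.2,"dz":-0.9,"ax":0,"ay":0,"az":0},{"claw":0.17,"dx":-0.4,"dy":-0.2,"dz":-0.5,"ax":0,"ay":0,"az":0},{"claw":0.17,"dx":0,"dy":0,"dz":0,"ax":0,"ay":0,"az":0},{"claw":0.17,"dx":0,"dy":0,"dz":0,"ax":0,"ay":0,"az":0}]'
python3 - <<'E'
from h import *
import cv2
go(0,75,.0165,0)
im=r.camera('wrist')['color'];cv2.imwrite('pics/w7.png',cv2.resize(cv2.cvtColor(im,cv2.COLOR_RGB2BGR)[40:240,180:400],None,fx=3,fy=3,interpolation=cv2.INTER_CUBIC))
E
```

```text
time: 21.58
ee_pos: [0.6528, 0.0408, 0.0172]
eef_rot: [0.694, 0.72, -0.001, 0.001]
ft_force: [-0.6, -9.0, 2.4]
width: 0.036
grip_force: 4.2
time: 22.25
ee_pos: [0.6425, 0.0032, 0.1108]
eef_rot: [0.694, 0.72, 0.0, 0.001]
ft_force: [0.5, 0.4, -0.8]
width: 0.0361
grip_force: 0.0
t 22.25 g [65.2 31. ] z 0.1108 yaw 89.90 tilt [ 0.0015 -0.0002] F [ 0.5  0.4 -0.8] w 0.0361
az 14.98 dx -2.17 dy -1.47 dz 3.14
```

View pics/w7.png

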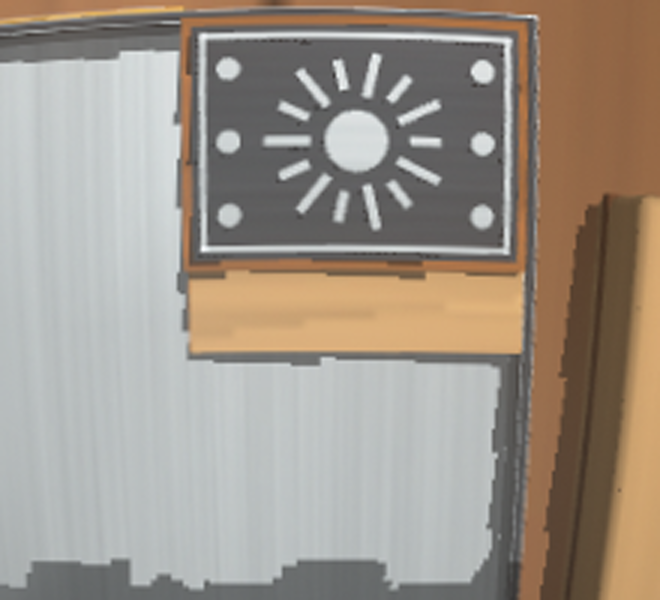

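The crop shows the block in the corner (180–535, 18–270) and the furniture flush along its foot (188–522, 272–355), with its end at the wall. To make sure both are snug, I'll nudge the two near ends lightly towards the far wall together.

```bash
python3 -m crank '[{"claw":0.24,"dx":0.9,"dy":-0.6,"dz":0,"ax":0,"ay":0,"az":0},{"claw":0.24,"dx":0.9,"dy":-0.6,"dz":0,"ax":0,"ay":0,"az":0},{"claw":0.24,"dx":0.87,"dy":-0.64,"dz":0,"ax":0,"ay":0,"az":0},{"claw":0.24,"dx":0,"dy":0,"dz":0,"ax":0,"ay":0,"az":1},{"claw":0.24,"dx":0,"dy":0,"dz":0,"ax":0,"ay":0,"az":1},{"claw":0.24,"dx":0,"dy":0,"dz":0,"ax":0,"ay":0,"az":1},{"claw":0.24,"dx":0,"dy":0,"dz":0,"ax":0,"ay":0,"az":1},{"claw":0.24,"dx":0,"dy":0,"dz":0,"ax":0,"ay":0,"az":1}]'
python3 -m crank '[{"claw":0.24,"dx":0,"dy":0,"dz":0,"ax":0,"ay":0,"az":1},{"claw":0.24,"dx":0,"dy":0,"dz":0,"ax":0,"ay":0,"az":1},{"claw":0.24,"dx":0,"dy":0,"dz":0,"ax":0,"ay":0,"az":1},{"claw":0.24,"dx":0,"dy":0,"dz":0,"ax":0,"ay":0,"az":1},{"claw":0.24,"dx":0,"dy":0,"dz":0,"ax":0,"ay":0,"az":1},{"claw":0.24,"dx":0,"dy":0,"dz":0,"ax":0,"ay":0,"az":1},{"claw":0.24,"dx":0,"dy":0,"dz":0,"ax":0,"ay":0,"az":1},{"claw":0.24,"dx":0,"dy":0,"dz":0,"ax":0,"ay":0,"az":1}]'
python3 -m crank '[{"claw":0.24,"dx":0,"dy":0,"dz":0,"ax":0,"ay":0,"az":1},{"claw":0.24,"dx":0,"dy":0,"dz":0,"ax":0,"ay":0,"az":1},{"claw":0.24,"dx":0,"dy":0,"dz":0,"ax":0,"ay":0,"az":0},{"claw":0.24,"dx":0,"dy":0,"dz":0,"ax":0,"ay":0,"az":0}]'
python3 -c "
from h import *
go(10,111,.0175,0)"
```

```text
time: 22.97
ee_pos: [0.583, 0.083, 0.1088]
eef_rot: [0.857, 0.515, -0.001, -0.001]
ft_force: [-0.5, 0.4, 0.7]
width: 0.0331
grip_force: 0.0
time: 23.63
ee_pos: [0.583, 0.0829, 0.1087]
eef_rot: [0.992, 0.122, -0.001, -0.0]
ft_force: [0.3, 0.4, -0.8]
width: 0.0328
grip_force: 0.0
time: 23.97
ee_pos: [0.5832, 0.0827, 0.1092]
eef_rot: [1.0, 0.022, -0.001, -0.0]
ft_force: [1.0, 0.2, 0.7]
width: 0.0331
grip_force: 0.0
t 23.97 g [  9.1 112.8] z 0.1092 yaw 0.24 tilt [-0.0016  0.0001] F [1.  0.2 0.7] w 0.0331
az 0.04 dx 0.03 dy 0.06 dz 3.06
```

```bash
python3 -m crank '[{"claw":0.24,"dx":0,"dy":0.06,"dz":0.8,"ax":0,"ay":0,"az":0.04},{"claw":0.24,"dx":0,"dy":0,"dz":0.9,"ax":0,"ay":0,"az":0},{"claw":0.24,"dx":0,"dy":0,"dz":0.9,"ax":0,"ay":0,"az":0},{"claw":0.24,"dx":0,"dy":0,"dz":0.45,"ax":0,"ay":0,"az":0},{"claw":0.24,"dx":0.2,"dy":0,"dz":0,"ax":0,"ay":0,"az":0},{"claw":0.24,"dx":0.2,"dy":0,"dz":0,"ax":0,"ay":0,"az":0},{"claw":0.24,"dx":0.1,"dy":0,"dz":0,"ax":0,"ay":0,"az":0},{"claw":0.24,"dx":0.03,"dy":0,"dz":0,"ax":0,"ay":0,"az":0}]'
python3 -m crank '[{"claw":0.24,"dx":0.03,"dy":0,"dz":0,"ax":0,"ay":0,"az":0},{"claw":0.24,"dx":0.03,"dy":0,"dz":0,"ax":0,"ay":0,"az":0},{"claw":0.24,"dx":0,"dy":0,"dz":0,"ax":0,"ay":0,"az":0}]'
python3 -c "
from h import *
go(26,111,.0175,0)"
```

```text
time: 24.63
ee_pos: [0.5998, 0.0811, 0.0195]
eef_rot: [1.0, 0.018, -0.001, 0.0]
ft_force: [-8.7, -0.2, 3.5]
width: 0.033
grip_force: 4.2
time: 24.88
ee_pos: [0.5999, 0.0811, 0.0195]
eef_rot: [1.0, 0.019, -0.002, 0.001]
ft_force: [-13.1, -0.9, 7.7]
width: 0.0333
grip_force: 6.5
t 24.88 g [ 25.7 110.6] z 0.0195 yaw -0.15 tilt [-0.004  -0.0011] F [-13.1  -0.9   7.7] w 0.0333
az -0.02 dx 0.01 dy -0.01 dz 0.07
```

```bash
python3 -m crank '[{"claw":0.24,"dx":-0.2,"dy":0,"dz":0,"ax":0,"ay":0,"az":0},{"claw":0.24,"dx":-0.5,"dy":0,"dz":0,"ax":0,"ay":0,"az":0},{"claw":0.24,"dx":-0.3,"dy":0,"dz":-0.9,"ax":0,"ay":0,"az":0},{"claw":0.24,"dx":-0.5,"dy":0,"dz":-0.9,"ax":0,"ay":0,"az":0},{"claw":0.24,"dx":-0.9,"dy":0,"dz":-0.9,"ax":0,"ay":0,"az":0},{"claw":0.24,"dx":-0.9,"dy":0,"dz":-0.9,"ax":0,"ay":0,"az":0},{"claw":0.24,"dx":-0.9,"dy":0,"dz":-0.9,"ax":0,"ay":0,"az":0},{"claw":0.24,"dx":-0.9,"dy":0,"dz":-0.5,"ax":0,"ay":0,"az":0}]'
python3 -m crank '[{"claw":0.24,"dx":-0.9,"dy":0,"dz":0,"ax":0,"ay":0,"az":0},{"claw":0.24,"dx":-0.9,"dy":0,"dz":0,"ax":0,"ay":0,"az":0},{"claw":0.24,"dx":-0.9,"dy":0,"dz":0,"ax":0,"ay":0,"az":0},{"claw":0.24,"dx":0,"dy":0,"dz":0,"ax":0,"ay":0,"az":0}]'
python3 - <<'E'
from h import *
import cv2
go()
c=r.camera('top');im=c['color'];hsv=cv2.cvtColor(im,cv2.COLOR_RGB2HSV)
G=np.zeros(im.shape[:2],np.uint8);cv2.fillPoly(G,[np.array([[177,141],[319,135],[326,241],[181,247]])],255)
def rect(m,z,n):
    k,_=cv2.findContours(m&G,cv2.RETR_EXTERNAL,cv2.CHAIN_APPROX_NONE)
    for q in k:
        if cv2.contourArea(q)<40: continue
        P=w2g(np.array([ray(c,p,z) for p in q[:,0]]))
        b=cv2.minAreaRect(P.astype(np.float32));print(n,np.round(b[0],1),np.round(b[1],1),round(b[2],1))
rect(cv2.inRange(hsv,(8,110,140),(25,255,255)),.018,'pale wood')
rect(cv2.inRange(hsv,(0,0,0),(180,255,95)),.025,'dark')
E
```

```text
time: 25.55
ee_pos: [0.4492, 0.0764, 0.1723]
eef_rot: [1.0, 0.018, 0.003, 0.0]
ft_force: [0.8, 0.0, 0.7]
width: 0.033
grip_force: 0.0
time: 25.88
ee_pos: [0.365, 0.0725, 0.1696]
eef_rot: [1.0, 0.019, 0.001, 0.002]
ft_force: [0.5, -0.4, -0.1]
width: 0.0332
grip_force: 0.0
t 25.88 g [-209.4  111.3] z 0.1696 yaw -0.15 tilt [ 0.0022 -0.0034] F [ 0.5 -0.4 -0.1] w 0.0332
pale wood [ 62.6 -87.2] [17.2 39.9] 86.5
pale wood [75.9 88.9] [78.9 22.9] 0.7
dark [101.  130.8] [45.  23.9] 90.0
```

```bash
python3 -c "
from bench import r
print(r.close_job())"
```

```text
the job is handed in; nothing more can be done
None
```

The job is handed in: the block is square in the far closed corner with the long furniture snug along its foot and its end on the far wall, pushed with the fingers only in about 26 s, and the short piece was left where it lay; that rests on contact forces and image measurements, as the hand-in gave no verdict.

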